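Shut the pump's filter cover and lock its quarter-turn stud

TASK

Shut the cover of the vacuum pump's filter housing, then push its sprung wing stud in and turn it clockwise until it locks, so that it stays locked by itself when you let go. Work gently, without forcing the stud, and leave everything else on the bench where it is.

Things in the scene. Friction and masses are not known exactly. Their poses are not given: they have to be found in the camera images.
- housing: filter housing of a bench vacuum pump: fixed white open-topped box, 170 (x) x 150 (y) x 75 mm high, origin on the bench under its centre, z up; -x is the front. Behind it (+x) stands the grey pump block, 100 mm long, 72 mm high. The cover's hinge line runs along the housing's y at x = +80 mm, z = 75 mm
- cover (a joint): angle of the grey hinged cover, rad: 0 shut on the box, grows as its front edge rises; starts ajar at 0.5 to 0.85. A plate 165 mm long (hinge to front), 150 wide, 8 thick, its underside in line with the hinge, bare on top but for the stud. The stiff hinge stays where it is left (about 3 N at the front edge moves it) and stops solidly at 0
- cover_edge (a point): middle of the cover's front edge, on its upper face (165 mm from the hinge); x points along the cover to the hinge, z out of its upper face
- stud_wing (a point): black head of the quarter-turn stud: centre of its upright wing, 36 mm long (this point's x), 12 thick (y), 21 high (this point is half-way up), on the turning axis z, 120 mm from the hinge at mid-width of the cover. The wing stands on a round flange (46 mm across, 5 thick, upper face 10.5 mm below this point and 23 mm above the cover), on which fingertips can push
- stud_push (a joint): how far the stud is pushed in, m. Sprung outwards: about 4 N starts it, 0.45 N more per mm. With the cover shut, a keeper in the box stops it turning until pushed in far enough, 3 to 14 mm, different in each housing. 2.5 mm further it meets a solid bottom, where the push rises steeply above the spring's 6 to 12 N
- stud (a joint): turn of the stud, rad: 0 unlocked (wing points from front to hinge), grows clockwise seen from above. Turned while held in, it comes under a notch at 1.4 (80 degrees; solid stop at 1.55); let go there, it springs out 2 to 5 mm into the notch and is locked, at 1.2 to 1.55. Turned less, it is held under a ledge and not locked
- keeper: steel keeper inside the box under the stud, fixed; origin at the foot of its post on the box floor, below the stud's axis, z up. Its slotted upper part, which takes the stud's two lugs, stands at a height that differs from housing to housing and is hidden when the cover is shut. More than 20 N from the lugs (a push of 27 N, a knock on the bottom at over 20 mm/s, or a twist of 0.2 N m while it is not in) is forcing it
- spare_filter: spare filter, a white paper ring 64 mm across, 45 mm high, origin under its centre; to be left alone
- dish: clear flat dish 88 mm across, 15 mm high, origin under its centre; to be left alone
- vial: small capped glass vial 28 mm across, 50 mm high, origin under its centre; to be left alone
- marker: marker pen 120 x 14 mm lying along its x, origin under its centre; to be left alone
- reagent: brown capped bottle 70 mm across, 140 mm high, origin under its centre; to be left alone
- beaker: glass beaker 70 mm across, 80 mm high, origin under its centre; to be left alone
- tube_rack: dark blue rack of tubes 100 x 200 x 50 mm, origin under its centre; to be left alone
- wipes_box: green box of wipes 120 x 200 x 80 mm, origin under its centre; to be left alone

How it is judged:
By the outcome, as a careful person would: the job done as asked, in the order asked, and still so for the second after the job is handed in, with the robot touching nothing.
It also fails if it takes over 45 s, if anything falls off the work surface, if the arm or the gripper's body presses on something with over 40 N, if the wrist force passes 120 N, or if a joint passes its speed limit or range.

ROBOT

A 6-joint arm with a two-finger parallel gripper is mounted at the origin on the work surface. World frame = base frame: x ahead of the robot, y to its left, z up, the work surface at z = 0. Lengths are in mm, angles in rad, forces in N, time in s.
With the tool pointing down it reaches from about 350 to 775 mm from the base axis. Payload 7.3 kg.
Tool frame: the origin (TCP) lies midway between the tips of the shut fingers; the grasp point (between the pads) lies bot.tcp_to_grasp behind it (bot.tcp_to_grasp is the distance from the TCP to the grasp point, in mm); z points along the fingers, y is the direction in which the jaws open and shut (so a half turn about z gives the same grasp; the last joint's range is limited). The gripper opens to 92 mm and grips with 3 to 60 N. Pads are 19 mm wide; open, the fingers measure 130 mm over their backs; the gripper's body (75 mm by 190 mm) begins 47 mm behind the grasp point.
Start: joints at [-1.34, 0.342, 1.524, -0, 1.275, -0.146], TCP at [193.195, -488.181, 226.741] pointing down, gripper open.
Joint ranges: [-2.53, 2.53], [-0.77, 2.02], [0.04, 2.7], [-1, 4.14], [0.28, 2.66], [-3.11, 3.11]. Speed limits (rad/s): [2.57, 2.57, 3.14, 3.14, 3.14, 3.14].

INTERFACE

Orientations are given as [roll, pitch, yaw] about the fixed x, y, z axes, in that order (R = Rz(yaw) Ry(pitch) Rx(roll)).
In Python, from plant import bot gives the robot as it stands.
- The arm moves only by the shell command python3 -m inch 'ROWS'. ROWS is JSON, one flat list of numbers, 7 for each row, row after row: the shift along the world's x, y, z in cm, then the turn, a rotation vector about the world's x, y, z in degrees, then the gripper command: -1 is shut, 1 is fully open, values between are in proportion. In form: [tx, ty, tz, ax, ay, az, fingers, tx, ty, tz, ax, ay, az, fingers, ...]. A call has exactly 5 rows; each row is the pose to reach, as a shift and turn from the pose measured when the call began; what a row does not reach only later rows make up. A row lasts 1/10 s, in which the tool goes at most 50 mm and 8.59 degrees, less where a joint would pass 70% of its speed; a pose out of reach is approached as far as the arm can. A call with a gripper value outside its range is refused whole. The fingers move at their own pace and stop on an object; the grip force is fixed at half the most. Time passes only in rows, so rows that repeat a pose let the fingers close, or fill a call up. It gives the time, the measured TCP pose, the force and the opening at its end, in the units of the state.
- bot.get_obs(): the state, without advancing time (a new reading comes with each control period).
- bot.capture(name): name is "scene" or "top"; returns the picture (420x560x3 uint8, red, green, blue); there is no depth.
- bot.calibration(name): a dict with "fx", "fy", "cx", "cy" (pixels), "cam_to_world" (4x4, takes a point from camera to world coordinates). Camera axes: x right, y down, z forward; pixel columns grow to the right and rows downward; lengths in mm; the calibration is good to about 2 mm. A picture is of the moment at which its call begins. calibration takes no time and is no camera call.
- bot.close_job(): hands the job in, once; it reports no verdict.
The state is a dict: "time": time; "joint_positions": joint angles; "dq": joint speeds; "tau": joint torques, N m; "tool_pos": TCP position; "tcp_rot": TCP orientation; "contact_force": force on the tool from outside, world axes, zero at the start; "moment": the same for the moment, N m; "grip_width": finger opening in mm.
Only numpy, scipy, OpenCV 4.12 (cv2) and the standard library are available. Lean on these libraries where they do the work, as an engineer would, in place of code of your own. Each camera call takes 0.05 s, during which the arm holds its last target.

## Working session

There is one attempt and no reset: what is moved stays moved. The work goes in short steps, Python scripts to look and compute and a shell command to move; the robot and the scene stay as the last step left them, time stands still between calls to the robot, and variables do not carry over. Pictures are saved under pics/ and viewed, and the job is handed in when it is done.

```bash
ls; mkdir -p pics; python3 - <<'E'
from plant import bot
import cv2
for n in ["scene","top"]:
    im=bot.capture(n); cv2.imwrite(f"pics/{n}0.png",im[:,:,::-1])
    c=bot.calibration(n); print(n,c)
print(bot.get_obs(), bot.tcp_to_grasp)
E
```

```text
pics
scene {'fx': 441.3572803549876, 'fy': 441.3572803549876, 'cx': 277.91006387388103, 'cy': 209.11996207656105, 'cam_to_world': array([[ 7.36684149e-01,  5.57469908e-01, -3.82784230e-01,
         9.94937277e+02],
       [ 6.76235838e-01, -6.08344067e-01,  4.15478745e-01,
        -4.69129751e+02],
       [-1.24761745e-03, -5.64929021e-01, -8.25138561e-01,
         1.04364591e+03],
       [ 0.00000000e+00,  0.00000000e+00,  0.00000000e+00,
         1.00000000e+00]])}
top {'fx': 469.95591174687667, 'fy': 469.95591174687667, 'cx': 280.36997669766254, 'cy': 211.02403320844306, 'cam_to_world': array([[-7.92322543e-03, -9.99398951e-01,  3.37484636e-02,
         4.94304197e+02],
       [-9.99730227e-01,  8.65371255e-03,  2.15542639e-02,
         2.18771031e+00],
       [-2.18333582e-02, -3.35685798e-02, -9.99197906e-01,
         1.25830089e+03],
       [ 0.00000000e+00,  0.00000000e+00,  0.00000000e+00,
         1.00000000e+00]])}
{'time': 0.1, 'joint_positions': array([-1.34000905e+00,  3.42636872e-01,  1.52489050e+00, -1.23040619e-05,
        1.27540186e+00, -1.45991397e-01]), 'dq': array([-0.00042888, -0.00089837, -0.00210736,  0.00091925, -0.00037555,
       -0.00152157]), 'tau': array([ 1.14159568e-03, -4.32005417e+01, -2.44694513e+01,  7.19239796e-02,
        5.25765354e-02, -3.67319103e-05]), 'tool_pos': array([ 193.10211595, -487.82074407,  226.13367182]), 'tcp_rot': array([-3.14026858e+00, -1.82796087e-04,  3.76782146e-01]), 'contact_force': array([-0.5141791 ,  0.67554984,  0.11875863]), 'moment': array([-0.02361401,  0.02748687, -0.01459492]), 'grip_width': 92.01982353274141} 18.8
```

View pics/scene0.png

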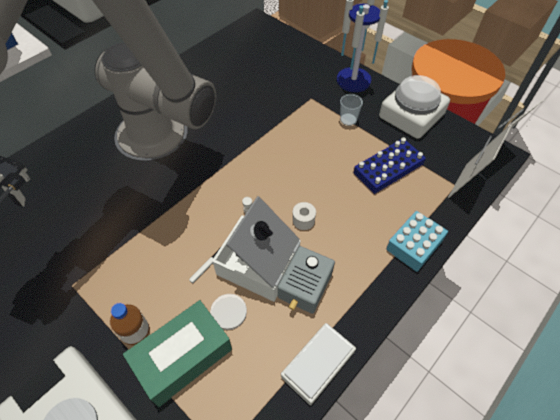

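View pics/top0.png

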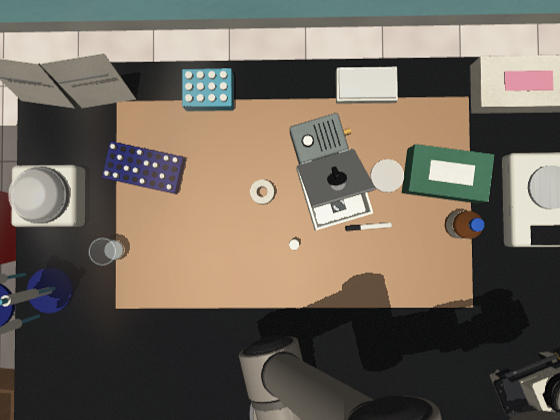

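The housing is right of centre in the top view, around pixel (335,185), with its front facing the robot. The cover is ajar, and the stud is at about (337,178) in top and (262,230) in scene. I'll zoom in for corner points.

```bash
python3 - <<'E'
import cv2
a=cv2.imread("pics/top0.png")[105:245,270:420]; cv2.imwrite("pics/topz.png",cv2.resize(a,None,fx=4,fy=4,interpolation=cv2.INTER_CUBIC))
a=cv2.imread("pics/scene0.png")[180:320,180:350]; cv2.imwrite("pics/scz.png",cv2.resize(a,None,fx=4,fy=4,interpolation=cv2.INTER_CUBIC))
E
```

```text
(no output)
```

View pics/topz.png

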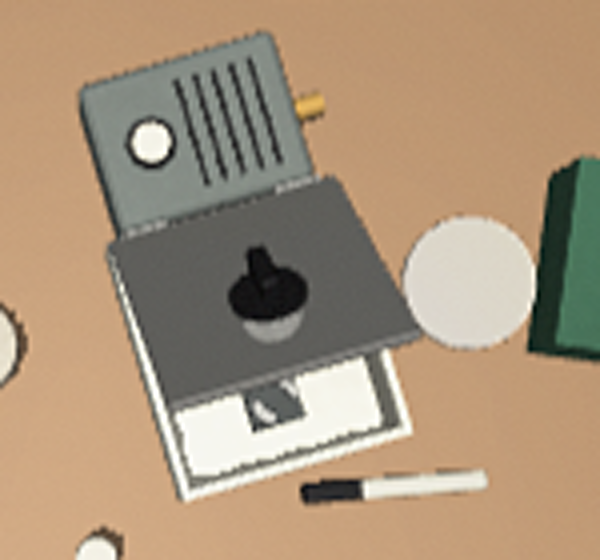

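View pics/scz.png

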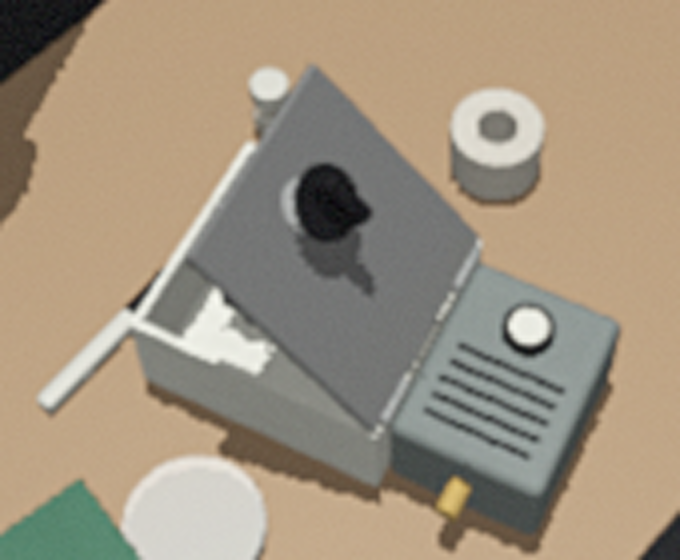

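```bash
cat > h.py <<'E'
import numpy as np
from plant import bot
C={n:bot.calibration(n) for n in("top","scene")}
def ray(n,u,v):
    c=C[n];T=np.array(c["cam_to_world"]);d=T[:3,:3]@[(u-c["cx"])/c["fx"],(v-c["cy"])/c["fy"],1];return T[:3,3],d/np.linalg.norm(d)
def onz(n,u,v,z):
    o,d=ray(n,u,v);return o+d*(z-o[2])/d[2]
def tri(p,q):
    o,d=ray("top",*p);o2,e=ray("scene",*q)
    s,t=np.linalg.lstsq(np.c_[d,-e],o2-o,rcond=None)[0]
    a,b=o+s*d,o2+t*e;return (a+b)/2,np.linalg.norm(a-b)
def proj(n,P):
    c=C[n];T=np.linalg.inv(c["cam_to_world"]);p=T[:3,:3]@P+T[:3,3];return np.array([p[0]/p[2]*c["fx"]+c["cx"],p[1]/p[2]*c["fy"]+c["cy"]])
E
python3 - <<'E'
from h import *
np.set_printoptions(precision=1,suppress=True)
t=lambda x,y:(x/4+270-.375,y/4+105-.375)
s=lambda x,y:(x/4+180-.375,y/4+180-.375)
L=tri(t(172,405),s(312,65));R=tri(t(422,340),s(190,258))
HL=tri(t(110,248),s(481,242));HR=tri(t(337,180),s(375,437))
print("front",L,R,np.linalg.norm(L[0]-R[0]));print("hinge",HL,HR,np.linalg.norm(HL[0]-HR[0]))
fl=onz("top",*t(187,498),75);fr=onz("top",*t(410,434),75);print("rim",fl,fr,np.linalg.norm(fl-fr))
print("rim scene",onz("scene",*s(132,318),75))
for n,p in (("HL",HL[0]),("HR",HR[0])): print(n,p)
d=(L[0]-R[0]);print("yaw",np.arctan2(d[1],d[0])-np.pi/2); d=fl-fr;print("yaw",np.arctan2(d[1],d[0])-np.pi/2)
print("flange",tri(t(268,297),s(326,203)))
print("pump back", onz("top",*t(80,92),72),onz("top",*t(265,35),72))
E
```

```text
front (array([541.2, -47.7, 197.7]), np.float64(0.24282878488438803)) (array([ 578.7, -187.7,  192.3]), np.float64(5.319806989116241)) 145.0462706006681
hinge (array([648.3, -13.9,  71.3]), np.float64(4.632497975467812)) (array([ 689.8, -157.8,   71.7]), np.float64(4.578185216020711)) 149.70285462045882
rim [488.  -62.4  75. ] [ 527.  -202.5   75. ] 145.41671471793248
rim scene [ 527.9 -200.5   75. ]
HL [648.3 -13.9  71.3]
HR [ 689.8 -157.8   71.7]
yaw 0.26156863107047745
yaw 0.2716485817935368
flange (array([ 604.3, -103.8,  178.1]), np.float64(1.9822187425378568))
pump back [746.1   2.6  72. ] [ 781.1 -115.1   72. ]
```

```bash
python3 -m inch '[2.5,2.8,0.3,0,0,-1,-1, 5,5.6,0.6,0,0,-2,-1, 7.5,8.4,0.8,0,0,-3,-1, 10,11.2,1,0,0,-4,-1, 12.5,14,1,0,0,-6,-1]'; python3 -m inch '[2.5,2.8,0,0,0,0,-1, 5,5.6,0,0,0,0,-1, 7.5,8.4,0,0,0,0,-1, 10,11.2,0,0,0,0,-1, 12.5,14,0,0,0,0,-1]'
```

```text
time: 0.6
tool_pos: [318.8, -346.6, 236.1]
tcp_rot: [-3.14, -0.0, 0.271]
contact_force: [0.0, -0.8, 0.6]
grip_width: 56.1
time: 1.1
tool_pos: [444.5, -205.1, 235.9]
tcp_rot: [-3.14, 0.0, 0.271]
contact_force: [0.6, 0.6, -0.8]
grip_width: 16.1
```

```bash
python3 -m inch '[2.5,2.8,0,0,0,0,-1, 5,5.6,0,0,0,0,-1, 7.5,8.4,0,0,0,0,-1, 10,11.2,0,0,0,0,-1, 12.1,13.9,0,0,0,0,-1]'; python3 - <<'E'
from h import *
import cv2
for n in ["scene","top"]:
    im=bot.capture(n); cv2.imwrite(f"pics/{n}1.png",im[:,:,::-1])
a=cv2.imread("pics/top1.png")[105:245,270:420]; b=cv2.imread("pics/scene1.png")[150:290,180:330]
cv2.imwrite("pics/z1.png",cv2.resize(np.hstack([a,b]),None,fx=2.6,fy=2.6,interpolation=cv2.INTER_CUBIC))
print(bot.get_obs()["tool_pos"])
E
```

```text
time: 1.6
tool_pos: [566.4, -64.6, 235.4]
tcp_rot: [-3.139, 0.001, 0.271]
contact_force: [-0.3, -0.5, -0.2]
grip_width: 0.4
[567.0698502  -62.84404356 234.97540168]
```

View pics/z1.png

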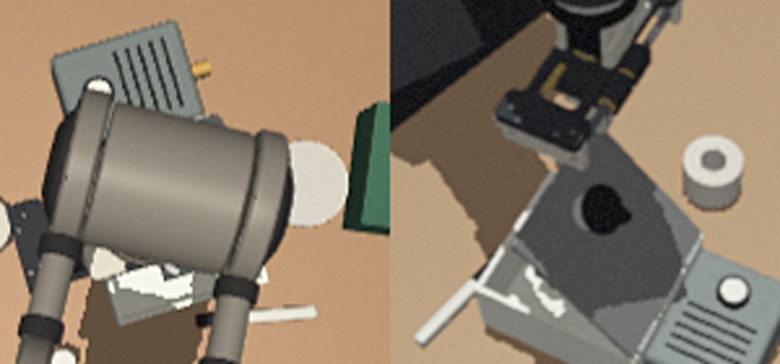

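The shut fingers are over the +y half of the cover's front strip, clear of the stud. I'll lower them along the cover's arc.

```bash
python3 -m inch '[0,0,-1,0,0,0,-1, 0,-0.1,-2,0,0,0,-1, 0,-0.2,-3,0,0,0,-1, -0.1,-0.3,-3.5,0,0,0,-1, -0.1,-0.3,-4,0,0,0,-1]'; python3 -m inch '[0,0,-0.4,0,0,0,-1, 0,0,-0.8,0,0,0,-1, -0.2,0,-1.2,0,0,0,-1, -0.4,-0.1,-1.6,0,0,0,-1, -0.6,-0.2,-2,0,0,0,-1]'
```

```text
time: 2.2
tool_pos: [565.5, -66.6, 194.3]
tcp_rot: [-3.138, 0.001, 0.274]
contact_force: [0.4, -0.0, 0.3]
grip_width: 0.5
time: 2.7
tool_pos: [559.4, -68.6, 174.2]
tcp_rot: [-3.138, 0.001, 0.274]
contact_force: [-0.2, -0.1, 2.0]
grip_width: 0.3
```

```bash
python3 -m inch '[-0.5,-0.1,-0.6,0,0,0,-1, -1.0,-0.2,-1.3,0,0,0,-1, -1.5,-0.3,-2.0,0,0,0,-1, -2.0,-0.5,-2.6,0,0,0,-1, -2.5,-0.6,-3.3,0,0,0,-1]'; python3 -m inch '[-0.2,-0.1,-0.6,0,0,0,-1, -0.4,-0.2,-1.2,0,0,0,-1, -0.6,-0.2,-1.8,0,0,0,-1, -0.8,-0.3,-2.3,0,0,0,-1, -1,-0.3,-2.8,0,0,0,-1]'
```

```text
time: 3.2
tool_pos: [534.0, -74.6, 140.6]
tcp_rot: [-3.138, 0.0, 0.274]
contact_force: [1.3, 0.4, 0.5]
grip_width: 0.7
time: 3.7
tool_pos: [524.0, -77.8, 112.2]
tcp_rot: [-3.138, 0.0, 0.274]
contact_force: [0.1, -0.5, 1.3]
grip_width: 0.1
```

```bash
python3 - <<'E'
from h import *
import cv2
im=bot.capture("scene"); cv2.imwrite("pics/z2.png",cv2.resize(im[170:300,180:340,::-1],None,fx=4,fy=4,interpolation=cv2.INTER_CUBIC))
E
```

```text
(no output)
```

View pics/z2.png

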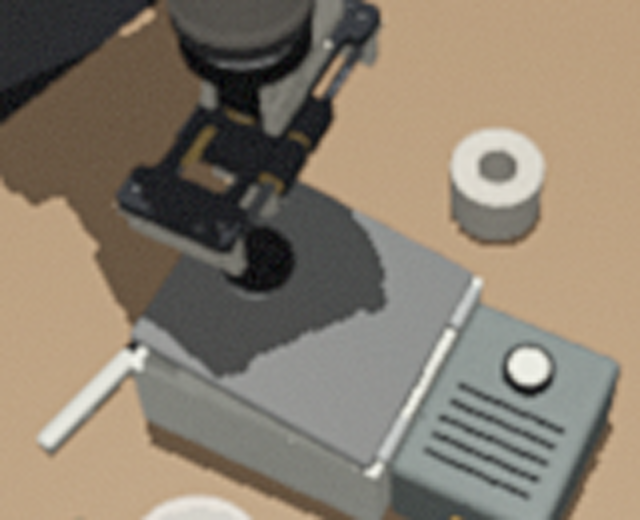

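The cover is following the fingers and is nearly shut. I'll continue down slowly.

```bash
python3 -m inch '[-0.1,0,-0.4,0,0,0,-1, -0.2,0,-0.8,0,0,0,-1, -0.3,-0.1,-1.1,0,0,0,-1, -0.4,-0.1,-1.4,0,0,0,-1, -0.4,-0.1,-1.7,0,0,0,-1]'; python3 -m inch '[0,0,-0.2,0,0,0,-1, 0,0,-0.4,0,0,0,-1, 0,0,-0.6,0,0,0,-1, 0,0,-0.8,0,0,0,-1, 0,0,-1.0,0,0,0,-1]'
```

```text
time: 4.25
tool_pos: [519.0, -78.6, 94.2]
tcp_rot: [-3.137, 0.002, 0.274]
contact_force: [-0.4, 0.2, 1.6]
grip_width: 0.3
time: 4.75
tool_pos: [519.0, -78.6, 84.0]
tcp_rot: [-3.137, 0.002, 0.274]
contact_force: [-0.4, 0.2, 0.7]
grip_width: 0.5
```

```bash
python3 -m inch '[0,0,-0.05,0,0,0,-1, 0,0,-0.1,0,0,0,-1, 0,0,-0.15,0,0,0,-1, 0,0,-0.2,0,0,0,-1, 0,0,-0.2,0,0,0,-1]'
```

```text
time: 5.25
tool_pos: [519.1, -78.6, 83.6]
tcp_rot: [-3.138, 0.001, 0.274]
contact_force: [-5.0, 1.2, 13.7]
grip_width: 0.4
```

Contact is solid at z = 83.6 with 13.7 N, and the shut cover's top face should be at 83, so the cover is shut. I'll lift off and clear the view to measure the stud.

```bash
python3 -m inch '[0,0,2,0,0,0,-1, 0,0,5,0,0,0,-1, 0,0,9,0,0,0,-1, -1,3,11,0,0,0,-1, -3,7,11,0,0,0,0.3]'; python3 -m inch '[-2,4,0,0,0,0,-0.2, -4,8,0,0,0,0,-0.2, -6,12,0,0,0,0,-0.2, -7,14,0,0,0,0,-0.2, -7,14,0,0,0,0,-0.2]'; python3 - <<'E'
from h import *
import cv2
for n in ["scene","top"]:
    im=bot.capture(n); cv2.imwrite(f"pics/{n}3.png",im[:,:,::-1])
a=cv2.imread("pics/top3.png")[105:245,270:420]; cv2.imwrite("pics/topz3.png",cv2.resize(a,None,fx=5,fy=4.2,interpolation=cv2.INTER_CUBIC) if 0 else cv2.resize(a,None,fx=4,fy=4,interpolation=cv2.INTER_CUBIC))
a=cv2.imread("pics/scene3.png")[180:320,180:350]; cv2.imwrite("pics/scz3.png",cv2.resize(a,None,fx=4,fy=4,interpolation=cv2.INTER_CUBIC))
E
```

```text
time: 5.75
tool_pos: [491.6, -9.3, 196.7]
tcp_rot: [-3.141, -0.006, 0.271]
contact_force: [0.4, 1.1, -1.0]
grip_width: 4.9
time: 6.25
tool_pos: [420.2, 132.9, 196.8]
tcp_rot: [-3.14, -0.006, 0.275]
contact_force: [0.0, -0.4, 0.0]
grip_width: 36.3
```

View pics/topz3.png

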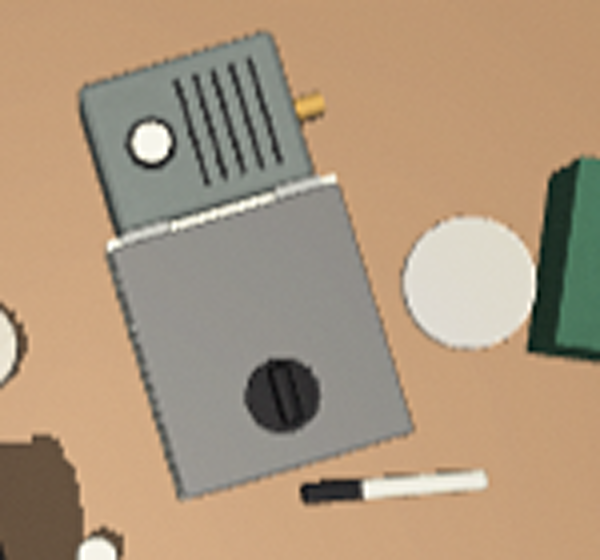

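View pics/scz3.png

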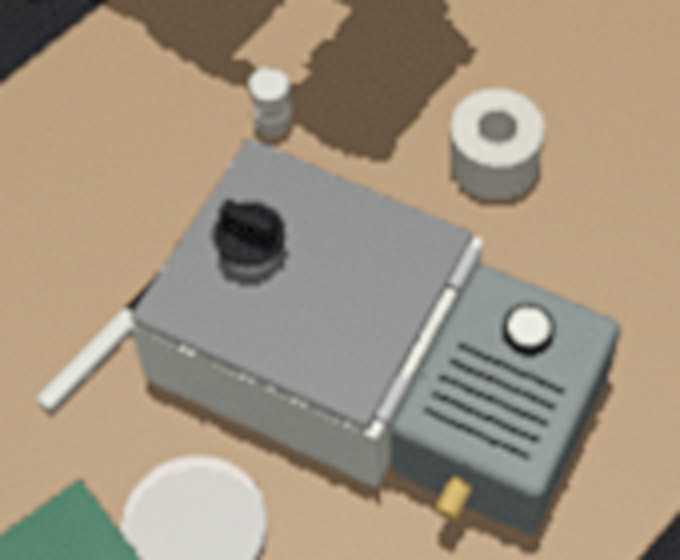

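The cover is shut flat. The stud is at zoomed top pixel (283,396), which is raw (340.5,204), with the wing along the housing's x. Next I'll measure it with masks.

```bash
python3 - <<'E'
from h import *
import cv2
np.set_printoptions(precision=2,suppress=True)
im=cv2.imread("pics/top3.png");g=im.max(2)
m=np.zeros_like(g);m[190:220,325:360]=(g[190:220,325:360]<75)*255
cs,_=cv2.findContours(m,cv2.RETR_EXTERNAL,cv2.CHAIN_APPROX_NONE);c=max(cs,key=cv2.contourArea)
(u,v),r=cv2.minEnclosingCircle(c);M=cv2.moments(m,True);u2,v2=M["m10"]/M["m00"],M["m01"]/M["m00"]
print(u,v,r,u2,v2,M["m00"]); P=onz("top",u2,v2,106);print(P, "diam",2*np.sqrt(M["m00"]/np.pi)*(1258-106)/470)
# cover corners (grey mask) at z=83
hsv=cv2.cvtColor(im,cv2.COLOR_BGR2HSV)
k=((hsv[...,1]<25)&(g>90)&(g<185)).astype(np.uint8)*255
k2=np.zeros_like(k);k2[140:235,290:380]=k[140:235,290:380]
cs,_=cv2.findContours(k2,cv2.RETR_EXTERNAL,cv2.CHAIN_APPROX_NONE);c=max(cs,key=cv2.contourArea)
b=cv2.boxPoints(cv2.minAreaRect(c));W=np.array([onz("top",*p,83) for p in b]);print(b,W)
for i in range(4):
    d=W[(i+1)%4]-W[i];print(np.linalg.norm(d),np.arctan2(d[1],d[0]))
# scene check
print("pred scene flange",proj("scene",P), "obs approx",(249/4+180,233/4+180))
# wing orientation: bright lines in flange crop
cv2.imwrite("pics/stud.png",cv2.resize(im[190:220,325:358],None,fx=16,fy=16,interpolation=cv2.INTER_CUBIC)*2)
E
```

```text
340.0961608886719 203.1923065185547 9.274131774902344 340.16279069767444 203.38372093023256 258.0
[ 550.67 -119.53  106.  ] diam 44.42419158817465
[[288.14 141.46]
 [346.12 124.06]
 [372.57 212.23]
 [314.59 229.62]] [[ 708.85    6.62   83.  ]
 [ 751.03 -139.31   83.  ]
 [ 529.01 -202.24   83.  ]
 [ 486.82  -57.5    83.  ]]
151.9006358663321 -1.2894024072393313
230.76830053854576 -2.8653894925696566
150.76190276180571 1.8544069939184156
231.09939991416198 0.281139684265033
pred scene flange [241.55 237.23] obs approx (242.25, 238.25)
```

View pics/stud.png

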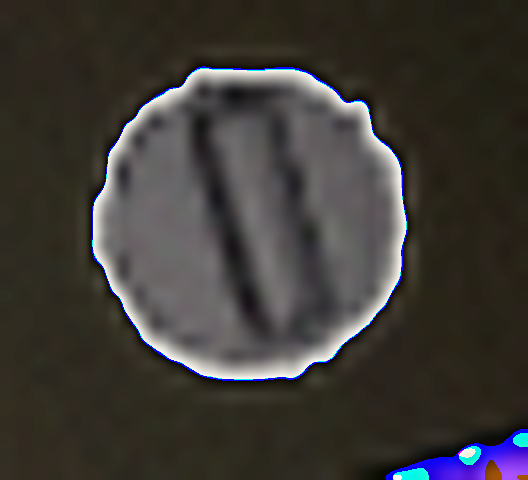

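Stud axis is at about (551, -119), yaw about 0.275, flange top at z = 106. The cover edge geometry and the scene view agree within about 2 mm. I'll move above it with the jaws part open.

```bash
python3 -m inch '[2,-4,0,0,0,0,-0.3, 4,-8,0,0,0,0,-0.3, 6,-12,0,0,0,0,-0.3, 8,-16,0,0,0,0,-0.3, 10,-20,0,0,0,0,-0.3]'; python3 -m inch '[2.0,-3,0,0,0,0.2,-0.3, 3.1,-5.2,-1,0,0.3,0.2,-0.3, 3.1,-5.2,-3,0,0.3,0.2,-0.3, 3.1,-5.2,-5,0,0.3,0.2,-0.3, 3.1,-5.2,-6,0,0.3,0.2,-0.3]'
```

```text
time: 6.85
tool_pos: [522.6, -72.8, 196.6]
tcp_rot: [3.141, -0.007, 0.27]
contact_force: [0.4, -0.0, -0.0]
grip_width: 31.9
time: 7.35
tool_pos: [552.7, -126.5, 134.5]
tcp_rot: [-3.139, 0.001, 0.271]
contact_force: [-0.5, -0.5, -0.3]
grip_width: 32.0
```

```bash
python3 -m inch '[-0.1,0.4,0,0,0,0.3,-0.3, -0.2,0.75,0,0,0,0.4,-0.3, -0.2,0.75,0,0,0,0.4,-0.3, -0.2,0.75,0,0,0,0.4,-0.3, -0.2,0.75,0,0,0,0.4,-0.3]'; python3 - <<'E'
from h import *
import cv2
im=bot.capture("scene"); cv2.imwrite("pics/z4.png",cv2.resize(im[190:280,190:300,::-1],None,fx=6,fy=6,interpolation=cv2.INTER_CUBIC))
o=bot.get_obs();print(o["tool_pos"],o["tcp_rot"],o["contact_force"],o["moment"])
E
```

```text
time: 7.85
tool_pos: [551.1, -119.0, 135.2]
tcp_rot: [-3.14, -0.0, 0.279]
contact_force: [0.3, -0.1, 0.5]
grip_width: 32.0
[ 550.97424082 -119.00080876  135.06849902] [-3.13960765e+00  6.59362745e-05  2.78519770e-01] [0.46822197 0.13850544 0.83715983] [0.05260169 0.00282723 0.00727328]
```

View pics/z4.png

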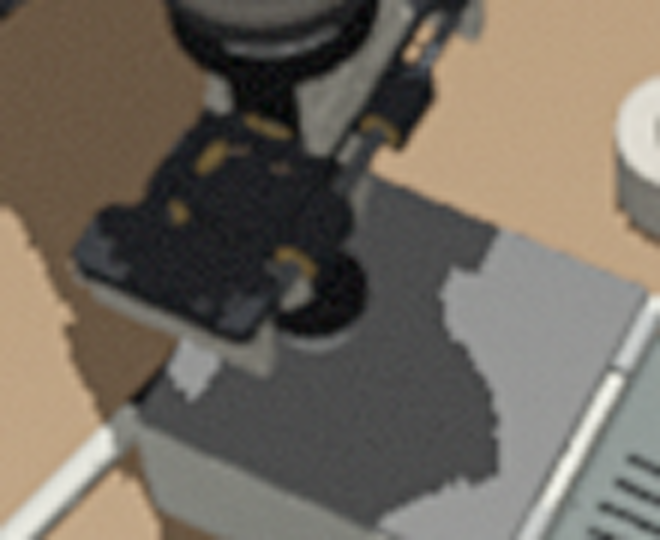

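```bash
python3 -m inch '[0,0,-0.6,0,0,0,-0.3, 0,0,-1.2,0,0,0,-0.3, 0,0,-1.8,0,0,0,-0.3, 0,0,-2.3,0,0,0,-0.3, 0,0,-2.6,0,0,0,-0.3]'; python3 -m inch '[0,0,0,0,0,0,-0.6, 0,0,0,0,0,0,-0.65, 0,0,0,0,0,0,-0.7, 0,0,0,0,0,0,-0.72, 0,0,0,0,0,0,-0.74]'; python3 -c "
from h import *
o=bot.get_obs();print(o['moment'])"
```

```text
time: 8.4
tool_pos: [550.7, -118.9, 108.2]
tcp_rot: [-3.139, 0.001, 0.279]
contact_force: [-0.2, -0.7, -0.2]
grip_width: 32.3
time: 8.9
tool_pos: [550.8, -119.0, 108.4]
tcp_rot: [-3.139, 0.001, 0.278]
contact_force: [-0.1, -0.3, 1.1]
grip_width: 12.1
[ 0.00800188  0.07833773 -0.01904814]
```

The jaws straddle the wing at 12.1 mm with no side force. I'll push in slowly and watch the force.

```bash
python3 -m inch '[0,0,-0.1,0,0,0,-0.74, 0,0,-0.2,0,0,0,-0.74, 0,0,-0.3,0,0,0,-0.74, 0,0,-0.35,0,0,0,-0.74, 0,0,-0.4,0,0,0,-0.74]'
```

```text
time: 9.4
tool_pos: [551.0, -119.0, 104.7]
tcp_rot: [-3.14, 0.0, 0.279]
contact_force: [-1.3, 0.0, 4.7]
grip_width: 12.2
```

```bash
python3 -m inch '[0,0,-0.05,0,0,0,-0.74, 0,0,-0.1,0,0,0,-0.74, 0,0,-0.15,0,0,0,-0.74, 0,0,-0.2,0,0,0,-0.74, 0,0,-0.25,0,0,0,-0.74]'
```

```text
time: 9.9
tool_pos: [551.0, -119.0, 102.2]
tcp_rot: [-3.14, -0.0, 0.279]
contact_force: [-0.1, 0.9, 5.1]
grip_width: 11.7
```

```bash
python3 -m inch '[0,0,-0.05,0,0,0,-0.74, 0,0,-0.1,0,0,0,-0.74, 0,0,-0.15,0,0,0,-0.74, 0,0,-0.2,0,0,0,-0.74, 0,0,-0.2,0,0,0,-0.74]'
```

```text
time: 10.4
tool_pos: [551.1, -119.0, 100.4]
tcp_rot: [-3.14, -0.0, 0.279]
contact_force: [0.9, 0.9, 5.8]
grip_width: 11.7
```

```bash
python3 -m inch '[0,0,-0.05,0,0,0,-0.74, 0,0,-0.1,0,0,0,-0.74, 0,0,-0.15,0,0,0,-0.74, 0,0,-0.2,0,0,0,-0.74, 0,0,-0.2,0,0,0,-0.74]'
```

```text
time: 10.9
tool_pos: [551.1, -119.0, 98.6]
tcp_rot: [-3.14, -0.0, 0.279]
contact_force: [-1.3, 0.6, 5.8]
grip_width: 12.1
```

```bash
python3 -m inch '[0,0,-0.05,0,0,0,-0.74, 0,0,-0.1,0,0,0,-0.74, 0,0,-0.15,0,0,0,-0.74, 0,0,-0.2,0,0,0,-0.74, 0,0,-0.2,0,0,0,-0.74]'
```

```text
time: 11.4
tool_pos: [551.2, -119.0, 98.0]
tcp_rot: [-3.14, -0.001, 0.279]
contact_force: [-4.5, 2.3, 15.1]
grip_width: 12.4
```

```bash
python3 -m inch '[0,0,-0.05,0,0,0,-0.74, 0,0,-0.1,0,0,0,-0.74, 0,0,-0.15,0,0,0,-0.74, 0,0,-0.15,0,0,0,-0.74, 0,0,-0.15,0,0,0,-0.74]'
```

```text
time: 11.9
tool_pos: [551.2, -119.0, 98.0]
tcp_rot: [-3.141, -0.002, 0.279]
contact_force: [-5.0, 1.7, 16.2]
grip_width: 11.9
```

The force rises steeply at z = 98.0 (16 N), so that is the bottom, about 8 mm in. I'll back off 1 mm, staying inside the free 2.5 mm, and grip the wing.

```bash
python3 -m inch '[0,0,0.05,0,0,0,-0.74, 0,0,0.1,0,0,0,-0.75, 0,0,0.1,0,0,0,-0.78, 0,0,0.1,0,0,0,-0.8, 0,0,0.1,0,0,0,-0.8]'; python3 -c "
from h import *
o=bot.get_obs();print(o['moment'])"
```

```text
time: 12.4
tool_pos: [551.1, -119.0, 99.2]
tcp_rot: [-3.141, -0.002, 0.279]
contact_force: [-1.1, 0.9, 7.5]
grip_width: 11.9
[0.13751094 0.25909209 0.00582828]
```

```bash
python3 -m inch '[0,0,-0.02,0,0,-3,-0.8, 0,0,-0.02,0,0,-6,-0.8, 0,0,-0.02,0,0,-9,-0.8, 0,0,-0.02,0,0,-12,-0.8, 0,0,-0.02,0,0,-15,-0.8]'; python3 -c "
from h import *
o=bot.get_obs();print(o['moment'],o['contact_force'])"
```

```text
time: 12.9
tool_pos: [551.1, -119.1, 99.3]
tcp_rot: [-3.141, -0.002, 0.015]
contact_force: [-1.5, 0.4, 6.3]
grip_width: 11.5
[0.04660427 0.2969838  0.01939822] [-1.4740646   0.40344698  6.32073414]
```

```bash
python3 -m inch '[0,0,-0.05,0,0,-6,-0.8, 0,0,-0.05,0,0,-12,-0.8, 0,0,-0.05,0,0,-18,-0.8, 0,0,-0.05,0,0,-24,-0.8, 0,0,-0.05,0,0,-30,-0.8]'; python3 -c "
from h import *
o=bot.get_obs();print(o['moment'],o['contact_force'])"
```

```text
time: 13.4
tool_pos: [551.1, -119.3, 99.1]
tcp_rot: [-3.141, -0.002, -0.513]
contact_force: [-1.0, -0.5, 7.1]
grip_width: 12.2
[0.09513624 0.36585324 0.02519269] [-0.97803654 -0.52147087  7.10083337]
```

```bash
python3 -m inch '[0,0,-0.03,0,0,-6,-0.8, 0,0,-0.03,0,0,-12,-0.8, 0,0,-0.03,0,0,-18,-0.8, 0,0,-0.03,0,0,-24,-0.8, 0,0,-0.03,0,0,-30,-0.8]'; python3 -c "
from h import *
o=bot.get_obs();print(o['moment'],o['contact_force'])"
```

```text
time: 13.9
tool_pos: [550.9, -119.4, 99.0]
tcp_rot: [3.141, -0.002, -1.041]
contact_force: [-1.7, 0.9, 7.7]
grip_width: 11.8
[0.13753841 0.36978901 0.03589043] [-1.6989329   0.90132305  7.71527755]
```

```bash
python3 -m inch '[0,0,-0.03,0,0,-2.5,-0.8, 0,0,-0.03,0,0,-5,-0.8, 0,0,-0.03,0,0,-7.5,-0.8, 0,0,-0.03,0,0,-10,-0.8, 0,0,-0.03,0,0,-10,-0.8]'; python3 -c "
from h import *
o=bot.get_obs();print(o['moment'],o['contact_force'])
import cv2
im=bot.capture('scene'); cv2.imwrite('pics/z5.png',cv2.resize(im[190:280,190:300,::-1],None,fx=6,fy=6,interpolation=cv2.INTER_CUBIC))"
```

```text
time: 14.4
tool_pos: [550.9, -119.5, 99.0]
tcp_rot: [3.141, -0.002, -1.217]
contact_force: [-1.3, -0.0, 7.3]
grip_width: 11.7
[ 0.21643354  0.29836094 -0.01063847] [-1.25963567 -0.0405365   7.26988782]
```

View pics/z5.png

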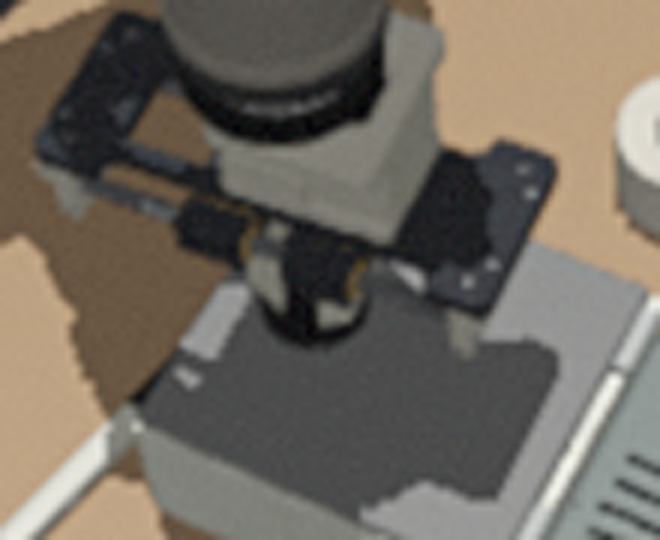

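The stud has turned about 1.50 rad with almost no moment. I'll ease upward, still gripping, so it rises into the notch.

```bash
python3 -m inch '[0,0,0.05,0,0,0,-0.8, 0,0,0.1,0,0,0,-0.8, 0,0,0.15,0,0,0,-0.8, 0,0,0.2,0,0,0,-0.8, 0,0,0.2,0,0,0,-0.8]'
```

```text
time: 14.95
tool_pos: [550.8, -119.5, 101.1]
tcp_rot: [3.141, -0.002, -1.216]
contact_force: [-1.7, -0.2, 6.6]
grip_width: 11.8
```

```bash
python3 -m inch '[0,0,0.05,0,0,0,-0.8, 0,0,0.1,0,0,0,-0.8, 0,0,0.15,0,0,0,-0.8, 0,0,0.15,0,0,0,-0.8, 0,0,0.15,0,0,0,-0.8]'; python3 -c "
from h import *
o=bot.get_obs();print(o['moment'],o['contact_force'])"
```

```text
time: 15.45
tool_pos: [550.8, -119.5, 102.7]
tcp_rot: [3.141, -0.002, -1.216]
contact_force: [-0.3, 0.2, 5.6]
grip_width: 12.2
[ 0.21383451  0.14849118 -0.04147929] [-0.27541896  0.17792142  5.57596493]
```

```bash
python3 -m inch '[0,0,0.05,0,0,0,-0.8, 0,0,0.1,0,0,0,-0.8, 0,0,0.1,0,0,0,-0.8, 0,0,0.1,0,0,0,-0.8, 0,0,0.1,0,0,0,-0.8]'; python3 -c "
from h import *
o=bot.get_obs();print(o['moment'],o['contact_force'])"
```

```text
time: 15.95
tool_pos: [550.8, -119.4, 103.6]
tcp_rot: [3.141, -0.002, -1.216]
contact_force: [-0.1, -0.0, 2.9]
grip_width: 12.0
[0.18551956 0.07050833 0.01364144] [-0.14996732 -0.03188476  2.87698303]
```

```bash
python3 -m inch '[0,0,0.03,0,0,0,-0.8, 0,0,0.05,0,0,0,-0.8, 0,0,0.05,0,0,0,-0.74, 0,0,0.05,0,0,0,-0.7, 0,0,0.05,0,0,0,-0.65]'; python3 -c "
from h import *
o=bot.get_obs();print(o['moment'],o['contact_force'])"
```

```text
time: 16.45
tool_pos: [550.5, -119.4, 103.9]
tcp_rot: [3.141, -0.002, -1.216]
contact_force: [-0.5, 0.4, 0.2]
grip_width: 15.5
[ 0.12601445  0.00897768 -0.00468026] [-0.5210289   0.42224161  0.19396777]
```

The force dropped to zero on release, with the stud held by the notch. I'll open a little more, lift straight up and clear the view.

```bash
python3 -m inch '[0,0,0.1,0,0,0,-0.4, 0,0,0.2,0,0,0,-0.3, 0,0,0.3,0,0,0,-0.3, 0,0,0.8,0,0,0,-0.3, 0,0,1.5,0,0,0,-0.3]'; python3 -m inch '[0,0,2,0,0,0,-0.3, 0,0,4,0,0,0,-0.3, 0,0,7,0,0,0,-0.3, -1,3,9,0,0,0,-0.3, -3,7,9,0,0,0,-0.3]';  python3 -m inch '[-2,4,0,0,0,0,-0.3, -4,8,0,0,0,0,-0.3, -6,12,0,0,0,0,-0.3, -8,16,0,0,0,0,-0.3, -9,18,0,0,0,0,-0.3]'; python3 - <<'E'
from h import *
import cv2
np.set_printoptions(precision=2,suppress=True)
for n in ["scene","top"]:
    im=bot.capture(n); cv2.imwrite(f"pics/{n}6.png",im[:,:,::-1])
a=cv2.imread("pics/top6.png")[105:245,270:420]; b=cv2.imread("pics/scene6.png")[180:320,180:330]
cv2.imwrite("pics/z6.png",cv2.resize(np.hstack([a,b]),None,fx=2.6,fy=2.6,interpolation=cv2.INTER_CUBIC))
a=cv2.imread("pics/top6.png")[190:220,325:358];b=cv2.imread("pics/scene6.png")[220:260,225:265]
cv2.imwrite("pics/stud6.png",np.minimum(np.hstack([cv2.resize(x,(390,390),interpolation=cv2.INTER_CUBIC) for x in(a,b)]).astype(int)*2,255).astype(np.uint8))
E
```

```text
time: 16.95
tool_pos: [550.3, -119.4, 119.1]
tcp_rot: [3.14, -0.001, -1.216]
contact_force: [-0.5, 0.4, 0.7]
grip_width: 32.3
time: 17.45
tool_pos: [522.6, -50.3, 212.6]
tcp_rot: [-3.137, -0.006, -1.219]
contact_force: [1.5, 0.9, 0.4]
grip_width: 32.2
time: 17.95
tool_pos: [430.8, 132.1, 213.5]
tcp_rot: [-3.136, -0.005, -1.217]
contact_force: [1.2, -0.8, -0.3]
grip_width: 31.5
```

View pics/z6.png

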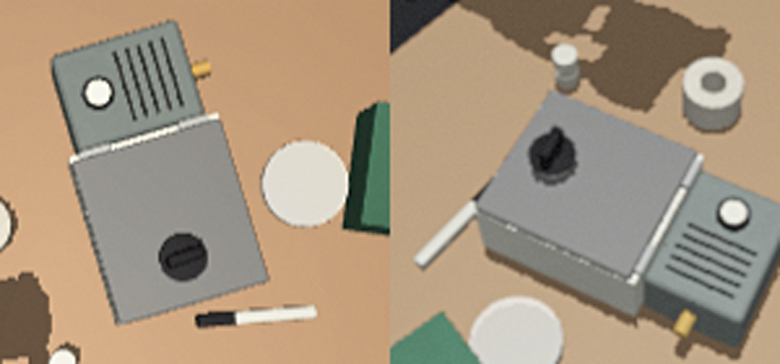

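View pics/stud6.png

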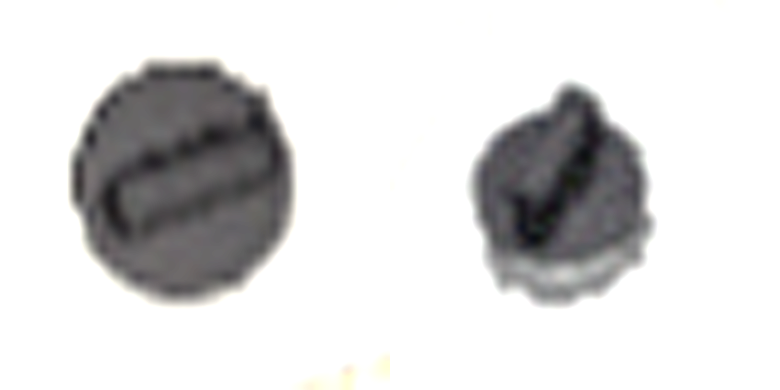

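View pics/top6.png

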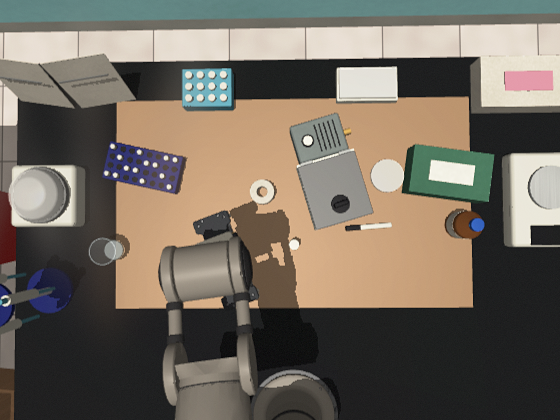

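The wing now lies parallel to the cover's front edge. Its line rises about 21° to the right in the top view, against 15.5° for the edge, which is about 85° clockwise from where it began. The cover is shut, and the dish, marker, vial and filter are where they started. I'll hand it in.

```bash
python3 -c "
from plant import bot
bot.close_job(); print(bot.get_obs()['time'])"
```

```text
the job is handed in; nothing more can be done
the job is handed in; nothing more can be done
```

The cover is shut and the stud is pushed in, turned clockwise and, by my checks, locked. I handed the job in at about 18 s; no verdict was reported.

- **Cover:** I lowered it with the shut fingers to a solid stop at z = 83.6 mm, pressing with about 14 N. The cover's top face should be at 83 mm when shut.
- **Push:** I straddled the wing and pushed at 10 mm/s or less. It met the bottom about 8 mm in, with a highest reading of 16 N; more than 27 N would be forcing it.
- **Turn:** I backed off 1 mm and turned it about 1.50 rad, with a reading of at most 0.04 N m about its axis.
- **Lock:** I let it rise slowly while gripped. The push faded to zero at z ≈ 103.7 mm, about 3 mm into the notch and still short of the stud's free height of about 106 mm. It stayed there after I let go.
- **Last pictures:** These show the cover flat and the wing turned about 85°. The neighbouring items look unmoved; I judged this by eye, not by measurement.
- **Disagreements:** The two cameras differed by about 2 mm on the stud's position. While closing, the force on the cover read 0.5 to 2 N, below the expected 3 N. Neither caused a problem.

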